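# Peel the top tray off a sticking stack and show it over the light panel

### The arm

A 6-joint arm with a two-finger parallel gripper is mounted at the origin on a cart in front of the work surface, level with it; the furniture and walls round the work are solid. World frame = base frame: x ahead of the robot, y to its left, z up, the work surface at z = 0. Lengths are in m, angles in rad, forces in N, time in s.
With the tool pointing down it reaches from about 0.425 to 0.95 m from the base axis. Payload 14.7 kg.
Tool frame: the origin (TCP) lies where the fingers leave the gripper's body, on its centre line; the fingertips stand 73 mm ahead of it and the grasp point (between the pads) lies 54 mm ahead of it (env.tip_reach is the distance from the TCP to the fingertips, in m); z points along the fingers, y is the line along which they close (so a half turn about z gives the same grasp; the last joint's range is limited). The gripper opens to 85 mm and grips with 20 to 120 N. Pads are 22 mm wide; open, the fingers measure 114 mm over their backs; the gripper's body (76 mm by 85 mm) begins 54 mm behind the grasp point. The pads swing forward as they close: fully open they stand 13 mm farther back than shut.
Start: joints at [1.189, 0.48, 1.596, -0, 1.065, -0.047], TCP at [0.214, 0.614, 0.304] pointing down, gripper open.
Joint ranges: [-2.75, 2.75], [-0.82, 2.05], [0.23, 2.67], [-1.56, 4.7], [0.09, 2.69], [-2.92, 2.92]. Speed limits (rad/s): [1.89, 1.89, 2.39, 3.01, 3.01, 3.01].

### API

Orientations are given as a rotation vector (axis times angle).
In Python, from workcell import env gives the robot as it stands. The module is installed in compiled form; this text tells all that it offers.
- The arm moves only by the tool move_arm, never from a script. Its argument "commands" is a list of rows, each a list of 4 numbers: the shift along the world's x, y, z normalised to -1 to 1, where 1 is 0.4 m, then the turn about the world's z normalised to -1 to 1, where 1 is 0.5 rad. In form: [[x, y, z, yaw], ...]. A call has 1 to 10 rows; each row shifts and turns the commanded pose from where the row before left it; what a row does not reach is not made up. A row lasts 1/12 s, in which the tool goes at most 41.7 mm and 7.16 degrees, less where a joint would pass 70% of its speed; a pose out of reach is approached as far as the arm can. A call with a number of a shift or a turn outside -1 to 1 is refused whole. A call with a gripper value outside its range is refused whole. "gripper" is the opening, from -1 (shut) to 1 (fully open), set as the call begins (left out, the last holds). The fingers move at their own pace and stop on an object; "grip_force" is the grip in N (left out, the last holds). Time passes only in rows, so rows that do not move let the fingers close. It gives the time, the measured TCP pose, the force, the opening and the grip force at its end, in the units of the state.
- env.get_obs(): the state, without advancing time (a new reading comes with each control period).
- env.read_camera(name): name is "scene" or "top"; returns a dict with "frame" (420x560x3 uint8, red, green, blue), "vertical_fov" (degrees; the focal length in pixels is half the picture's height over the tangent of half this angle, whatever the lens; pixels are square), "cx", "cy" (the principal point, pixels), "dist_coeffs" ([k1, k2, p1, p2, k3] as OpenCV has them; the pictures are not rectified), "R" (3x3) and "t" (3): a world point X has camera coordinates R X + t. Camera axes: x right, y down, z forward; pixel columns grow to the right and rows downward; lengths in m; the calibration is good to about 2 mm. A picture is of the moment at which its call begins. There is no depth.
- env.job_done(): hands the job in; it is judged then, once.
The state is a dict: "clock": time; "joint_positions": joint angles; "joint_velocities": joint speeds; "effort": joint torques, N m; "tool_pos": TCP position; "eef_rot": TCP orientation; "ft_force": force on the tool from outside, world axes, zero at the start; "moment": the same for the moment, N m; "width": opening from 0.0 (shut) to 1.0 (fully open); "grasp_force": force on a finger pad.
Only numpy, scipy, OpenCV 4.12 (cv2) and the standard library are available. Lean on these libraries where they do the work, as an engineer would, in place of code of your own. Each camera call takes 0.05 s, during which the arm holds its last target. There are 200 camera calls.

### The job

Pinch the orange tab of the top tray on the sticking stack of nested trays and peel the tray off from that corner: first swing the tab corner about 2 cm up while the opposite corner stays down in the stack, pause a moment there, and only then lift the whole tray clear. Carry it over the flat light panel and finish while still holding it there in the gripper, level and still, its middle over the middle of the panel and its underside roughly 10 cm above the bench, touching neither panel nor bench. The trays underneath must stay standing where they are, and the two vials and the bottle must not be disturbed.

Things in the scene. Friction and masses are not known exactly. Their poses are not given: they have to be found in the camera images.
- tray: Top tray: pale plastic, 70 g. Origin: centre of its underside; x along its long side, z up. Pocket 94 x 74 mm outside at the bottom, 100 x 80 mm at the top, 22 mm deep; rim 120 x 100 mm, z = 22 to 25 mm, lies on the stack's rim. From the corner x = -60, y = -50 a tongue 24 mm wide goes on outward along the diagonal, 69 to 103 mm from the centre, at rim height; the orange tab stands on it.
- tab (a point): Grip point of the orange tab, tray frame (-67.6, -56.3, 37) mm: 88 mm from the tray's middle on the diagonal. The tab is an upright plate, 28 mm long along the diagonal, 10 mm thick across it, from the rim top (z = 25) to z = 49 mm in the tray frame; this point is 12 mm under its top. Pinch it from above across its 10 mm. Axes as the tray's.
- tab_corner (a point): Underside of the rim of the top tray at the corner with the tab: tray frame (-60, -50, 22) mm.
- far_corner (a point): Underside of the rim of the top tray at the corner farthest from the tab, about which it is peeled: tray frame (60, 50, 22) mm.
- stack: Lower trays stuck together on a dark steel foot 150 x 130 x 6 mm; loose, 1 kg. Origin: centre of underside; z up. Rim 120 x 100 mm, top at z = 34 mm; cavity 104 x 84 mm, floor at z = 10 mm. At the start the top tray sits in it, same axes, its origin at z = 12 mm. Four sprung nubs in the long walls cling to the top tray, 1 to 2 N of drag each, gone when that part is about 10 mm up.
- panel: Flat inspection light panel fixed to the bench: black frame 150 x 150 mm with a white luminous face, 12 mm high. Origin: centre of the underside.
- red_vial: Small vial with red cap and purple content, 27 mm across, 58 mm high, standing loose. Origin: centre of the underside. Leave alone.
- white_vial: Small vial with white cap, 27 mm across, 58 mm high, standing loose. Origin: centre of the underside. Leave alone.
- reagent: White plastic reagent bottle, 50 mm across, 100 mm high, standing loose. Origin: centre of the underside. Leave alone.
There are look-alikes about, which are no part of the job. What is shaped like the tray but yellow is not meant.

How it is judged:
By the outcome, as a careful person would: the job done as asked, in the order asked, and still so for the second after the job is handed in, while the arm keeps its last pose, push and grip.
It also fails if it takes over 40 s, if anything falls off the work surface, if the arm or the gripper's body presses on something with over 40 N, if the wrist force passes 120 N, or if a joint passes its speed limit or range.

## Working session

There is one attempt and no reset: what is moved stays moved. The work goes in short steps, Python scripts to look and compute and a tool call to move; the robot and the scene stay as the last step left them, time stands still between calls to the robot, and variables do not carry over. Pictures are saved under pics/ and viewed, at most 10 in all, crops included, and the job is handed in when it is done.

Besides the shell and the picture viewer there is one more tool, called after ">>>" by a JSON object that holds its "op" and its "data". move_arm: Moves the arm, as the interface text tells. Its arguments: {"type":"object","properties":{"commands":{"type":"array","items":{"type":"array","items":{"type":"number"}}},"gripper":{"type":"number"},"grip_force":{"type":"number"}},"required":["commands"]}

```bash
mkdir -p pics; cat > h.py <<'E'
import numpy as np, cv2
from workcell import env
def cam(n,save=None):
    c=env.read_camera(n); f=c["frame"]
    if save: cv2.imwrite(save,f[:,:,::-1])
    h=f.shape[0]; fl=h/2/np.tan(np.radians(c["vertical_fov"])/2)
    K=np.array([[fl,0,c["cx"]],[0,fl,c["cy"]],[0,0,1.]])
    return dict(f=f,K=K,d=np.array(c["dist_coeffs"],float),R=np.array(c["R"]),t=np.array(c["t"]))
def proj(c,X): return cv2.projectPoints(np.atleast_2d(np.array(X,float)),cv2.Rodrigues(c["R"])[0],c["t"],c["K"],c["d"])[0].reshape(-1,2)
def back(c,uv,z):
    p=cv2.undistortPoints(np.array(uv,float).reshape(-1,1,2),c["K"],c["d"]).reshape(-1,2)
    D=np.c_[p,np.ones(len(p))]@c["R"]; o=-c["R"].T@c["t"]
    return o+D*((z-o[2])/D[:,2])[:,None]
E
python3 - <<'E'
from h import *
for n in("scene","top"):
    c=cam(n,f"pics/{n}0.png"); print(n,-c["R"].T@c["t"],c["K"][0,0],c["d"])
print(env.get_obs())
E
```

```text
scene [-0.39177348 -0.69150715  0.74875149] 484.9666300879751 [0.04833385 0.         0.         0.         0.        ]
top [ 0.52467169 -0.0670255   1.12249985] 391.54219578318157 [0.01793955 0.         0.         0.         0.        ]
{'clock': 0.1, 'joint_positions': array([ 1.18941627e+00,  4.80742544e-01,  1.59680719e+00,  2.28849206e-06,
        1.06513220e+00, -4.66170947e-02]), 'joint_velocities': array([ 0.00068007, -0.00080971, -0.00137857,  0.0007725 ,  0.00230109,
       -0.00180405]), 'effort': array([ 1.51224103e-03, -9.52261734e+01, -4.31039500e+01, -1.26727009e-04,
        5.40268273e-03,  5.93137997e-06]), 'tool_pos': array([0.21343351, 0.61364389, 0.30335515]), 'eef_rot': array([-5.23355249e-01, -3.09745624e+00,  1.67121546e-03]), 'ft_force': array([ 0.13179964, -0.44914121, -0.25307726]), 'moment': array([0.01040164, 0.00771083, 0.01413531]), 'grasp_force': 0.0, 'width': 1.0022676805943094}
```

View pics/scene0.png

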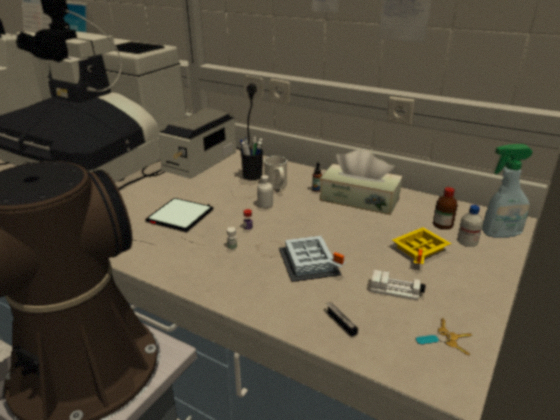

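View pics/top0.png

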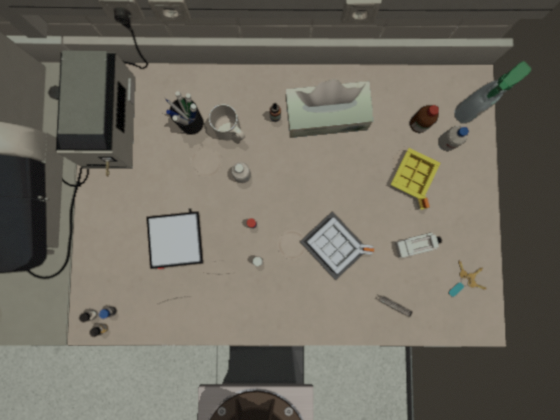

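The scene has a pale tray with an orange tab at top-view (336,245), tab at (369,250). The yellow look-alike is at (415,173) with its tab at (424,204). The white rack at (418,245) is a third candidate. I choose the pale one, since it's nested on a dark foot. The panel is at (175,240), the vials at (252,223) and (257,261), and the bottle at (240,172).

```bash
python3 - <<'E'
import cv2
a=cv2.imread('pics/top0.png')[200:290,290:390]; b=cv2.imread('pics/scene0.png')[225:290,270:355]
a=cv2.resize(a,None,fx=4,fy=4,interpolation=2); b=cv2.resize(b,None,fx=4,fy=4,interpolation=2)
import numpy as np
h=360; b=cv2.copyMakeBorder(b,0,h-b.shape[0],0,0,0)
o=np.hstack([a,b]); cv2.imwrite('pics/crop.png',cv2.convertScaleAbs(o,alpha=1.2))
E
```

```text
(no output)
```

View pics/crop.png

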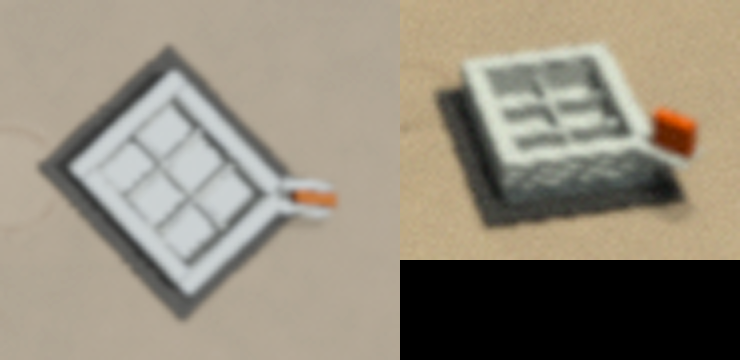

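The crop confirms it: the pale tray sits on the dark foot with its orange tab at the right corner, full-image (369,250). Rim corners in the crop are about (175,68), (70,167), (188,297) and (285,190).

```bash
cat > m.py <<'E'
from h import *
from scipy.optimize import least_squares
T=cam("top");S=cam("scene")
def orange(c,lo,hi):
    f=cv2.cvtColor(c["f"],cv2.COLOR_RGB2HSV).astype(int); m=(f[...,0]<14)&(f[...,1]>150)&(f[...,2]>90)
    k=np.zeros_like(m);k[lo[1]:hi[1],lo[0]:hi[0]]=1; m&=k
    v,u=np.nonzero(m); return np.array([u.mean(),v.mean()]),len(u)
def W(p,X): 
    c,s=np.cos(p[2]),np.sin(p[2]); X=np.atleast_2d(X); return np.c_[p[0]+c*X[:,0]-s*X[:,1],p[1]+s*X[:,0]+c*X[:,1],X[:,2]]
if __name__=="__main__":
    ot,n1=orange(T,(355,235),(385,265)); os_,n2=orange(S,(325,245),(350,270)); print("orange",ot,n1,os_,n2)
    R=np.array([[-60,-50,37],[60,-50,37],[60,50,37],[-60,50,37]])/1e3  # D A B C
    tu=np.array([[285,192],[175,68],[70,167],[188,297]])/4+[290,200]-.4
    su=np.array([[255,140],[202,45],[62,60],[105,165]])/4+[270,225]-.4
    tt=np.array([[-67.6,-56.3,61]])/1e3; ts=np.array([[-67.6,-56.3,52]])/1e3
    f=lambda p:np.r_[(proj(T,W(p,R))-tu).ravel(),(proj(S,W(p,R))-su).ravel(),2*(proj(T,W(p,tt))-ot).ravel(),(proj(S,W(p,ts))-os_).ravel()]
    r=least_squares(f,[.5,-.2,.8],loss='soft_l1'); print(r.x,np.degrees(r.x[2]));print(r.fun.reshape(-1,2).round(1))
    print("tab",W(r.x,[[-.0676,-.0563,.049]]))
    # panel: face+frame dark outline
    pc=back(T,[[148,213],[199,211],[203,265],[151,269]],.012); print("panel",pc.mean(0),np.linalg.norm(np.diff(pc,axis=0),axis=1))
    print("red,white",back(T,[[252,223],[258,261]],.058),"bottle",back(T,[[240,171]],.1))
E
python3 m.py
```

```text
orange [368.54545455 249.18181818] 11 [338.89655172 256.22413793] 58
[ 0.53842513 -0.21806826  0.75052374] 43.00184269943471
[[ 2.3  0.7]
 [-0.1 -0.1]
 [-0.1 -0.4]
 [ 0.3 -0.8]
 [ 0.3  1.2]
 [-0.1 -0.4]
 [-1.   0.3]
 [-1.1  0.1]
 [ 0.2 -0.9]
 [-1.6  1. ]]
tab [[ 0.52738493 -0.30534691  0.049     ]]
panel [0.55199325 0.2300129  0.012     ] [0.14438063 0.15313138 0.14556849]
red,white [[ 0.59593692  0.01061275  0.058     ]
 [ 0.4932156  -0.00667036  0.058     ]] bottle [[0.73085897 0.04070417 0.1       ]]
```

```bash
python3 - <<'E'
from m import *
p=np.array([.5384,-.2181,.7505])
def wc(c,lo,hi):
    f=c["f"][lo[1]:hi[1],lo[0]:hi[0]].astype(float); w=f[...,0]-f[...,2]; w=np.clip(w-60,0,None)
    v,u=np.mgrid[lo[1]:hi[1],lo[0]:hi[0]]; return (w*u).sum()/w.sum(),(w*v).sum()/w.sum(),w.max()
a=wc(T,(358,238),(384,262)); b=wc(S,(328,245),(352,268)); print(a,b,env.tip_reach)
print(proj(T,W(p,[[-.0676,-.0563,.060]])),proj(S,W(p,[[-.0676,-.0563,.052]])))
print("tab from top",back(T,[a[:2]],.060),"from scene",back(S,[b[:2]],.052))
# rim mask min-area rect in top
f=T["f"].astype(int); m=((f.min(2)>110)&(f.max(2)-f.min(2)<28)).astype(np.uint8); k=np.zeros_like(m);k[208:282,300:366]=1
m=cv2.morphologyEx(m&k,cv2.MORPH_CLOSE,np.ones((7,7))); m=cv2.morphologyEx(m,cv2.MORPH_OPEN,np.ones((9,9)))
n,l,s,_=cv2.connectedComponentsWithStats(m); i=1+s[1:,4].argmax(); q=cv2.boxPoints(cv2.minAreaRect(np.argwhere(l==i)[:,::-1].astype(np.float32)))
Q=back(T,q,.037); print(Q.mean(0),np.linalg.norm(np.diff(Q,axis=0),axis=1),[np.degrees(np.arctan2(*(e[1::-1])))%180 for e in np.diff(Q,axis=0)])
E
```

```text
(np.float64(368.44761904761907), np.float64(249.11428571428573), np.float64(50.0)) (np.float64(338.54243717401613), np.float64(255.6837363679469), np.float64(121.0)) 0.0726
[[368.59142561 248.74057429]] [[337.34077336 257.23621894]]
tab from top [[ 0.52635001 -0.30497344  0.06      ]] from scene [[ 0.53494    -0.30512867  0.052     ]]
[ 0.53954306 -0.21096439  0.037     ] [0.18117318 0.20120016 0.17813249] [np.float64(90.23031661823103), np.float64(179.10467204211466), np.float64(90.24027950395222)]
```

>>> {"op": "move_arm", "data": {"commands": [[0.074, -0.067, 0, -0.25], [0.074, -0.067, 0, -0.25], [0.074, -0.067, 0, -0.25], [0.074, -0.067, 0, -0.25], [0.074, -0.067, 0, -0.25], [0.074, -0.067, 0, -0.25], [0.074, -0.067, 0, -0.25], [0.074, -0.067, 0, -0.25]], "gripper": 0, "grip_force": 20}}

```text
clock: 0.97
tool_pos: [0.4515, 0.398, 0.304]
eef_rot: [1.952, 2.462, 0.0]
ft_force: [0.8, 1.0, 0.0]
width: 0.496
grasp_force: 0.0
```

>>> {"op": "move_arm", "data": {"commands": [[0.025, -0.1, 0, -0.25], [0.025, -0.1, 0, -0.25], [0.025, -0.1, 0, -0.2], [0.025, -0.1, 0, 0], [0.025, -0.1, 0, 0], [0.025, -0.1, 0, 0], [0.025, -0.1, 0, 0], [0.025, -0.1, 0, 0], [0.025, -0.1, 0, 0], [0.025, -0.1, 0, 0]]}}

```text
clock: 1.8
tool_pos: [0.5505, -0.0025, 0.3041]
eef_rot: [2.344, 2.091, 0.0]
ft_force: [0.4, 1.3, 0.3]
width: 0.504
grasp_force: 0.0
```

>>> {"op": "move_arm", "data": {"commands": [[-0.007, -0.095, -0.02, 0], [-0.007, -0.095, -0.02, 0], [-0.007, -0.095, -0.02, 0], [-0.007, -0.095, -0.02, 0], [-0.007, -0.095, -0.02, 0], [-0.007, -0.095, -0.02, 0], [-0.007, -0.095, -0.02, 0], [-0.007, -0.095, -0.02, 0], [0, 0, 0, 0], [0, 0, 0, 0]]}}

```text
clock: 2.63
tool_pos: [0.5273, -0.3064, 0.2392]
eef_rot: [-2.347, -2.087, 0.0]
ft_force: [-0.2, 0.0, 0.9]
width: 0.499
grasp_force: 0.0
```

```bash
cat > st.py <<'E'
from h import *
from scipy.spatial.transform import Rotation as Ro
def st():
    o=env.get_obs(); R=Ro.from_rotvec(o["eef_rot"]).as_matrix(); y=R[:,1]
    print("t",o["clock"],"tcp",o["tool_pos"].round(4),"yang",np.degrees(np.arctan2(y[1],y[0])).round(2),"z",R[:,2].round(3),"F",o["ft_force"].round(2),"M",o["moment"].round(2),"w",round(o["width"]*85,1),"g",o["grasp_force"])
    return o
if __name__=="__main__": st()
E
python3 st.py; python3 -c "
from h import *
c=cam('top');s=cam('scene')
a=cv2.resize(c['f'][190:300,280:400],None,fx=4,fy=4);b=cv2.resize(s['f'][180:300,250:350],None,fx=4,fy=4)
b=b[:440] ;cv2.imwrite('pics/ap.png',np.hstack([a,b])[:,:,::-1])"
```

```text
t 2.6333 tcp [ 0.5273 -0.3064  0.2392] yang -6.71 z [-0.001  0.    -1.   ] F [-0.22  0.02  0.86] M [-0.   -0.03 -0.03] w 42.4 g 0.0
```

View pics/ap.png

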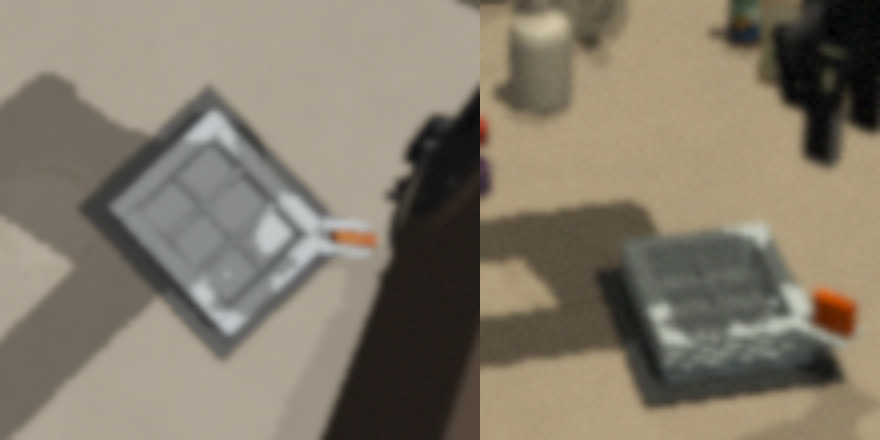

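The top crop shows the tab at (355,238), which is image (368.8,249.5), as measured. The fingers are above it and clear, so I'm descending.

>>> {"op": "move_arm", "data": {"commands": [[0, 0, -0.06, 0], [0, 0, -0.06, 0], [0, 0, -0.06, 0], [0, 0, -0.06, 0], [0, 0, -0.045, 0], [0, 0, -0.03, 0], [0, 0, 0, 0], [0, 0, 0, 0]]}}

```text
clock: 3.4
tool_pos: [0.5282, -0.3037, 0.1142]
eef_rot: [-2.343, -2.092, 0.0]
ft_force: [0.2, -0.3, 0.8]
width: 0.503
grasp_force: 0.0
```

```bash
python3 st.py; python3 -c "
from h import *
c=cam('top');s=cam('scene')
a=cv2.resize(c['f'][200:290,310:400],None,fx=4,fy=4);b=cv2.resize(s['f'][220:280,290:360],None,fx=6,fy=6)
cv2.imwrite('pics/ap2.png',np.hstack([a,b])[:,:,::-1])"
```

```text
t 3.4 tcp [ 0.5282 -0.3037  0.1142] yang -6.47 z [-0.  0. -1.] F [ 0.24 -0.32  0.85] M [ 0.04  0.04 -0.  ] w 42.8 g 0.0
```

View pics/ap2.png

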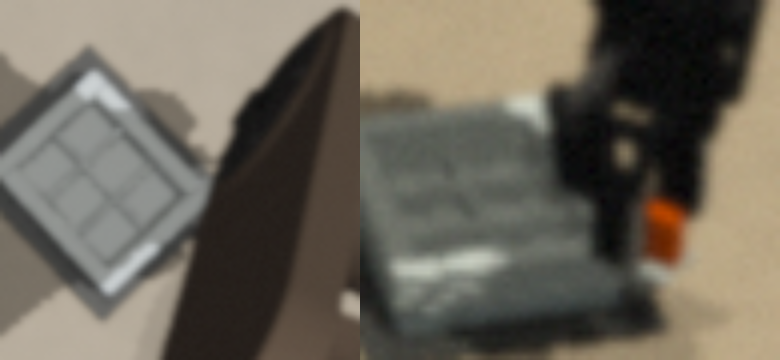

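The fingers straddle the orange tab (right crop, tab at (665,230), near finger at (620,230)). Closing gently.

>>> {"op": "move_arm", "data": {"commands": [[0, 0, 0, 0], [0, 0, 0, 0], [0, 0, 0, 0], [0, 0, 0, 0], [0, 0, 0, 0], [0, 0, 0, 0], [0, 0, 0, 0], [0, 0, 0, 0]], "gripper": -1, "grip_force": 20}}

```text
clock: 4.17
tool_pos: [0.5283, -0.3048, 0.1147]
eef_rot: [2.344, 2.09, 0.001]
ft_force: [-0.5, 0.8, 7.8]
width: 0.109
grasp_force: 23.3
```

```bash
python3 st.py
```

```text
t 4.1667 tcp [ 0.5283 -0.3048  0.1147] yang -6.55 z [ 0.001 -0.001 -1.   ] F [-0.53  0.81  7.76] M [ 0.27  0.1  -0.13] w 9.3 g 23.296215534210205
```

>>> {"op": "move_arm", "data": {"commands": [[0, 0.0005, 0.004, 0], [0, 0.0005, 0.004, 0], [0, 0.0005, 0.004, 0], [0, 0.0005, 0.004, 0], [0, 0.0005, 0.004, 0], [0, 0.0005, 0.004, 0], [0, 0, 0, 0]]}}

```text
clock: 4.75
tool_pos: [0.5281, -0.3034, 0.1239]
eef_rot: [2.344, 2.091, 0.0]
ft_force: [1.2, -0.2, -0.6]
width: 0.109
grasp_force: 22.0
```

```bash
python3 st.py
```

```text
t 4.75 tcp [ 0.5281 -0.3034  0.1239] yang -6.53 z [ 0. -0. -1.] F [ 1.24 -0.22 -0.61] M [-0.42 -0.1  -0.11] w 9.3 g 22.020687460899353
```

```bash
python3 -c "
from h import *
s=cam('scene')
cv2.imwrite('pics/p1.png',cv2.resize(cv2.convertScaleAbs(s['f'][215:290,260:360],alpha=1.7),None,fx=8,fy=8,interpolation=2)[:,:,::-1])"
```

```text
(no output)
```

View pics/p1.png

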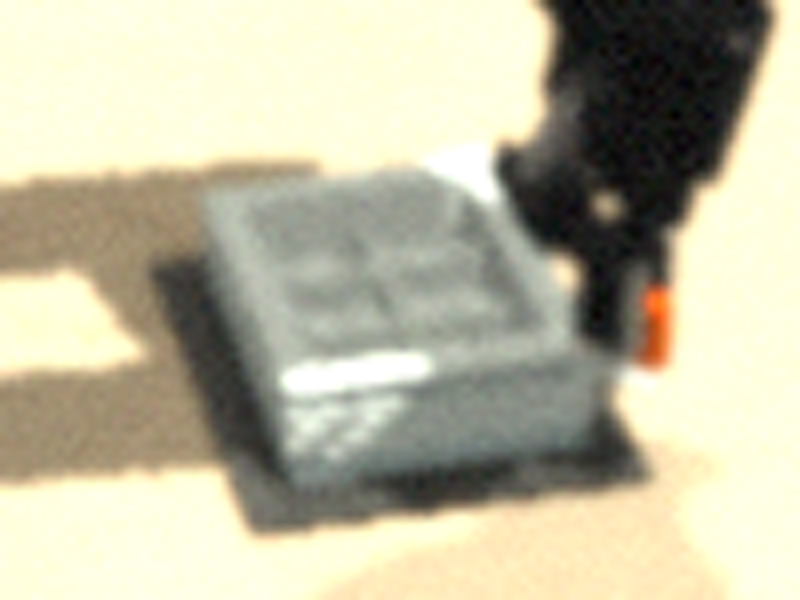

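Mid-peel, the far corner sits at image (285.6,238.8), almost unmoved. The side corners have risen 2–3 px, so the tray is pivoting in the pads. Continuing to about 2 cm, then pausing.

>>> {"op": "move_arm", "data": {"commands": [[0, 0.0007, 0.004, 0], [0, 0.0007, 0.004, 0], [0, 0.0007, 0.004, 0], [0, 0.0007, 0.004, 0], [0, 0.0007, 0.004, 0], [0, 0.0007, 0.004, 0], [0, 0.0007, 0.004, 0], [0, 0, 0.002, 0], [0, 0, 0, 0], [0, 0, 0, 0]]}}

```text
clock: 5.63
tool_pos: [0.528, -0.3013, 0.1356]
eef_rot: [2.344, 2.091, 0.0]
ft_force: [2.3, -1.9, -0.8]
width: 0.108
grasp_force: 22.2
```

```bash
python3 st.py; python3 -c "
from h import *
s=cam('scene');c=cam('top')
b=cv2.resize(cv2.convertScaleAbs(s['f'][215:290,270:345],alpha=1.7),None,fx=6,fy=6,interpolation=2)
a=cv2.resize(cv2.convertScaleAbs(c['f'][207:282,302:360],alpha=1.7),None,fx=6,fy=6,interpolation=2)
cv2.imwrite('pics/p2.png',np.hstack([b,a])[:,:,::-1])"
```

```text
t 5.6333 tcp [ 0.528  -0.3013  0.1356] yang -6.53 z [ 0. -0. -1.] F [ 2.31 -1.94 -0.8 ] M [-0.3  -0.27 -0.17] w 9.2 g 22.19222992658615
```

View pics/p2.png

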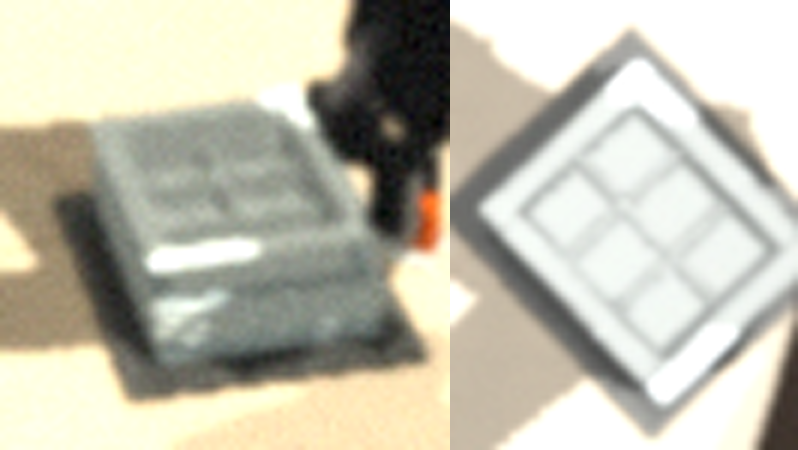

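The gap is visible: the tray rim has come off the stack on the tab side, and the far corner (scene crop (92,122)) is still low. Fitting the pose to measure this.

```bash
cat > fit.py <<'E'
from h import *
from scipy.optimize import least_squares
from scipy.spatial.transform import Rotation as Ro
R0=np.array([[-60,-50,25],[60,-50,25],[60,50,25],[-60,50,25]])/1e3
def tw(p,X):
    ax=np.array([-50,60,0])/np.hypot(50,60)   # + tilt raises tab corner
    return (Ro.from_euler('z',p[3])*Ro.from_rotvec(ax*p[4])*Ro.from_rotvec(np.array([60,50,0])/78.1*(p[5] if len(p)>5 else 0))).apply(X)+p[:3]
def fit(ti,tu,si,su,p0):
    T=cam("top");S=cam("scene")
    f=lambda p:np.r_[(proj(T,tw(p,R0[ti]))-tu).ravel(),(proj(S,tw(p,R0[si]))-su).ravel()]
    r=least_squares(f,p0,loss='soft_l1')
    print("xyz",r.x[:3].round(4),"deg",np.degrees(r.x[3:]).round(2));print(r.fun.reshape(-1,2).round(1).tolist())
    for n,q in(("tabc",(-.06,-.05,.022)),("farc",(.06,.05,.022)),("tab",(-.0676,-.0563,.037))): print(n,tw(r.x,np.array(q)).round(4))
    return r.x
E
python3 - <<'E'
from fit import *
tu=(np.array([[637,58],[482,210],[650,402]])-[450,0])/6+[302,207]-.4
su=np.array([[92,122],[150,265],[352,238]])/6+[270,215]-.4
fit([1,2,3],tu,[2,3,0],su,[.54,-.216,.02,.75,.1])
E
```

```text
xyz [ 0.5375 -0.2153  0.0295] deg [41.7   2.16]
[[0.6, -0.1], [-0.8, -1.1], [0.9, 0.2], [-1.8, -0.1], [-1.9, 0.7], [3.9, -0.2]]
tabc [ 0.5261 -0.2917  0.0545]
farc [ 0.5492 -0.1373  0.0486]
tab [ 0.5247 -0.3009  0.0698]
```

```bash
cat > ed.py <<'E'
from fit import *
from scipy.optimize import minimize
from scipy.ndimage import map_coordinates as mc
def avg(n,k=5):
    c=cam(n); c["g"]=np.mean([cam(n)["f"] for _ in range(k)]+[c["f"]],0).mean(2); return c
def seg(a,b,n=60): return a+(b-a)*np.linspace(.06,.94,n)[:,None]
def score(c,P,Q):
    # P on edge, Q slightly inside, 3D; derivative across edge in image
    u=proj(c,P);n=proj(c,Q)-u;n/=np.linalg.norm(n,axis=1)[:,None]; g=c["gs"]
    s=lambda k:mc(g,[(u+k*n)[:,1],(u+k*n)[:,0]],order=1)
    return np.mean(s(.7)-s(-.7))
def total(p,cams,edges,sig=0.8):
    t=0
    for name,i,j in edges:
        P=seg(R0[i],R0[j]);Q=P*[.93,.93,1]; t+=abs(score(cams[name],tw(p,P),tw(p,Q)))
    return t
def prep(c,sig=.7): c["gs"]=cv2.GaussianBlur(c["g"].astype(np.float32),(0,0),sig); return c
E
python3 - <<'E'
from ed import *
Tn=prep(avg("top"));Sn=prep(avg("scene"))
import pickle;pickle.dump((Tn,Sn),open("peel.pkl","wb"))
E_=[("top",1,2),("top",2,3),("top",0,1),("scene",2,3),("scene",1,2),("scene",3,0)]
i0={}
for n,c in(("top",Tn),("scene",Sn)):
    d=dict(c);d["g"]=cv2.imread(f"pics/{n}0.png").astype(float).mean(2);i0[n]=prep(d)
for cams,starts in((i0,[[.5384,-.218,.012,.75,0.]]),({"top":Tn,"scene":Sn},[[.538,-.215,z,.74,t] for z in(.018,.022,.03) for t in(.03,.08,.13)])):
    best=[]
    for s in starts:
        f=lambda q:-total(np.array(q)*[.01,.01,.01,.05,.05],cams,E_)
        r=minimize(f,np.array(s)/[.01,.01,.01,.05,.05],method="Nelder-Mead",options=dict(initial_simplex=np.array(s)/[.01,.01,.01,.05,.05]+np.vstack([np.zeros(5),np.eye(5)*.5]),maxiter=600))
        p=r.x*[.01,.01,.01,.05,.05]; best.append((r.fun,p))
    for fu,p in sorted(best,key=lambda b:b[0])[:4]: print(round(fu,1),p[:3].round(4),np.degrees(p[3:]).round(1),"tabc z",tw(p,np.array([-.06,-.05,.022]))[2].round(4),"far",tw(p,np.array([.06,.05,.022])).round(4),"tab",tw(p,np.array([-.0676,-.0563,.037])).round(4))
E
python3 st.py
```

```text
-212.4 [ 0.5384 -0.217   0.0124] [43.1 -1.5] tabc z 0.0324 far [ 0.5479 -0.1401  0.0364] tab [ 0.5274 -0.3052  0.0472]
-153.9 [ 0.5378 -0.2154  0.0287] [43.1  1.1] tabc z 0.0522 far [ 0.5475 -0.1375  0.0493] tab [ 0.527  -0.302   0.0674]
-153.9 [ 0.5378 -0.2154  0.0287] [43.1  1.1] tabc z 0.0522 far [ 0.5475 -0.1375  0.0493] tab [ 0.527  -0.302   0.0674]
-153.9 [ 0.5378 -0.2154  0.0288] [43.1  1.1] tabc z 0.0522 far [ 0.5475 -0.1375  0.0493] tab [ 0.527  -0.302   0.0674]
-153.9 [ 0.5378 -0.2154  0.0287] [43.1  1.1] tabc z 0.0522 far [ 0.5475 -0.1375  0.0493] tab [ 0.527  -0.302   0.0674]
t 6.4333 tcp [ 0.5279 -0.3013  0.1355] yang -6.53 z [-0.  0. -1.] F [ 0.98 -1.8   0.36] M [-0.21 -0.29 -0.17] w 9.6 g 22.219128012657166
```

The fit shows the far corner came up about 12 mm too: the pads held the tray almost level, so that was not a proper peel. To mend it, I'll lower the tray back into its seat and repeat with a much lighter pinch so the tab can pivot.

>>> {"op": "move_arm", "data": {"commands": [[0, -0.0009, -0.005, 0], [0, -0.0009, -0.005, 0], [0, -0.0009, -0.005, 0], [0, -0.0009, -0.005, 0], [0, -0.0009, -0.005, 0], [0, -0.0009, -0.005, 0], [0, -0.0009, -0.005, 0], [0, -0.0009, -0.005, 0], [0, -0.0009, -0.005, 0], [0, -0.0009, -0.005, 0]]}}

```text
clock: 7.27
tool_pos: [0.5279, -0.3049, 0.1153]
eef_rot: [-2.344, -2.091, 0.0]
ft_force: [1.0, -0.9, 2.8]
width: 0.107
grasp_force: 22.6
```

>>> {"op": "move_arm", "data": {"commands": [[0, 0, -0.004, 0], [0, 0, -0.002, 0], [0, 0, 0, 0]]}}

```text
clock: 7.52
tool_pos: [0.528, -0.3052, 0.1138]
eef_rot: [2.344, 2.091, -0.0]
ft_force: [-2.9, -1.9, 15.2]
width: 0.111
grasp_force: 24.7
```

```bash
python3 st.py
```

```text
t 7.5167 tcp [ 0.528  -0.3052  0.1138] yang -6.52 z [ 0. -0. -1.] F [-2.9  -1.91 15.17] M [-0.06  0.46 -0.07] w 9.5 g 24.717671871185303
```

>>> {"op": "move_arm", "data": {"commands": [[0, 0, 0, 0], [0, 0, 0, 0], [0, 0, 0.004, 0], [0, 0, 0, 0]], "gripper": -0.6}}

```text
clock: 7.85
tool_pos: [0.5278, -0.3048, 0.1146]
eef_rot: [-2.344, -2.091, 0.0]
ft_force: [-0.1, -1.4, -0.2]
width: 0.198
grasp_force: 0.0
```

```bash
python3 st.py; cat > run.py <<'E'
from ed import *
E_=[("top",1,2),("top",2,3),("top",0,1),("scene",2,3),("scene",1,2),("scene",3,0)]
def go(s,E_=E_,k=2):
    cams={"top":prep(avg("top",k)),"scene":prep(avg("scene",k))}
    sc=np.array([.01,.01,.01,.05,.05]);s=np.array(s)/sc;out=[]
    for dt in(-1,0,1):
        q=s+[0,0,0,0,dt]; r=minimize(lambda q:-total(q*sc,cams,E_),q,method="Nelder-Mead",options=dict(initial_simplex=q+np.vstack([np.zeros(5),np.eye(5)*.5]),maxiter=600)); out.append((r.fun,r.x*sc))
    fu,p=min(out,key=lambda b:b[0])
    print(round(fu,1),p[:3].round(4),np.degrees(p[3:]).round(1),"tabc",tw(p,np.array([-.06,-.05,.022])).round(4),"far",tw(p,np.array([.06,.05,.022])).round(4)); return p
E
python3 -c "
from run import *
go([.538,-.217,.013,.75,0])"
```

```text
t 7.85 tcp [ 0.5278 -0.3048  0.1146] yang -6.53 z [-0.  0. -1.] F [-0.12 -1.44 -0.15] M [-0.02  0.01 -0.04] w 16.8 g 0.0
-149.3 [ 0.5381 -0.2189  0.0094] [42.4  2.9] tabc [ 0.5276 -0.2951  0.0353] far [ 0.5488 -0.1406  0.0274]
```

>>> {"op": "move_arm", "data": {"commands": [[0, 0, 0, 0], [0, 0, 0, 0], [0, 0, 0, 0], [0, 0, 0, 0]], "gripper": -0.785}}

```text
clock: 8.48
tool_pos: [0.528, -0.3049, 0.1147]
eef_rot: [2.344, 2.091, 0.0]
ft_force: [0.1, 0.3, -0.8]
width: 0.113
grasp_force: 18.2
```

```bash
python3 st.py
```

```text
t 8.4833 tcp [ 0.528  -0.3049  0.1147] yang -6.53 z [ 0. -0. -1.] F [ 0.14  0.3  -0.79] M [ 0.02 -0.02 -0.11] w 9.6 g 18.20772260427475
```

>>> {"op": "move_arm", "data": {"commands": [[0, 0, 0, 0], [0, 0, 0, 0], [0, 0, 0, 0]], "gripper": -0.775}}

```text
clock: 8.73
tool_pos: [0.5279, -0.3049, 0.1147]
eef_rot: [-2.344, -2.091, -0.0]
ft_force: [0.0, 0.3, -0.1]
width: 0.116
grasp_force: 14.2
```

>>> {"op": "move_arm", "data": {"commands": [[0, 0, 0, 0], [0, 0, 0, 0], [0, 0, 0, 0]], "gripper": -0.755}}

```text
clock: 8.98
tool_pos: [0.5279, -0.3049, 0.1147]
eef_rot: [-2.344, -2.091, 0.0]
ft_force: [-0.8, 0.2, -0.4]
width: 0.119
grasp_force: 0.0
```

>>> {"op": "move_arm", "data": {"commands": [[0, 0, 0, 0], [0, 0, 0, 0], [0, 0, 0, 0]], "gripper": -0.765}}

```text
clock: 9.23
tool_pos: [0.5279, -0.3049, 0.1147]
eef_rot: [-2.344, -2.091, 0.0]
ft_force: [0.5, 0.5, -0.2]
width: 0.12
grasp_force: 1.2
```

>>> {"op": "move_arm", "data": {"commands": [[0, 0, 0, 0], [0, 0, 0, 0], [0, 0, 0, 0]], "gripper": -0.77}}

```text
clock: 9.48
tool_pos: [0.528, -0.3049, 0.1147]
eef_rot: [2.344, 2.091, 0.0]
ft_force: [0.5, 0.5, 0.0]
width: 0.116
grasp_force: 4.9
```

>>> {"op": "move_arm", "data": {"commands": [[0, 0.0003, 0.003, 0], [0, 0.0003, 0.003, 0], [0, 0.0003, 0.003, 0], [0, 0.0003, 0.003, 0], [0, 0.0003, 0.003, 0], [0, 0, 0, 0]]}}

```text
clock: 9.98
tool_pos: [0.528, -0.3043, 0.121]
eef_rot: [2.344, 2.091, 0.0]
ft_force: [0.3, 0.6, -0.3]
width: 0.116
grasp_force: 4.8
```

```bash
python3 st.py
```

```text
t 9.9833 tcp [ 0.528  -0.3043  0.121 ] yang -6.53 z [ 0. -0. -1.] F [ 0.28  0.56 -0.33] M [ 0.18  0.02 -0.05] w 9.9 g 4.826745539903641
```

```bash
cat > s2.py <<'E'
from run import *
from st import st
st(); S=cam("scene"); f=cv2.cvtColor(S["f"],cv2.COLOR_RGB2HSV).astype(int)
m=(f[...,0]<14)&(f[...,1]>140)&(f[...,2]>70); m[:,:325]=0;m[:,352:]=0;m[:235]=0;m[:][275:]=0
v,u=np.nonzero(m); print("orange u",u.min(),u.max(),"v",v.min(),v.max(),u.mean().round(2),v.mean().round(2),len(u))
p=cv2.imread("pics/p2.png")
E
python3 s2.py; python3 -c "
from run import *
go([.538,-.217,.016,.75,.05])"
python3 -c "
from h import *
s=cam('scene')
b=cv2.resize(cv2.convertScaleAbs(s['f'][215:290,270:352],alpha=1.7),None,fx=8,fy=8,interpolation=2)
cv2.imwrite('pics/p3.png',b[:,:,::-1])"
```

```text
t 9.9833 tcp [ 0.528  -0.3043  0.121 ] yang -6.53 z [ 0. -0. -1.] F [ 0.28  0.56 -0.33] M [ 0.18  0.02 -0.05] w 9.9 g 4.826745539903641
orange u 340 343 v 252 261 341.8 256.43 30
-152.5 [ 0.5379 -0.2197  0.0122] [42.2  4.8] tabc [ 0.5274 -0.2949  0.0406] far [ 0.549  -0.1408  0.0276]
```

View pics/p3.png

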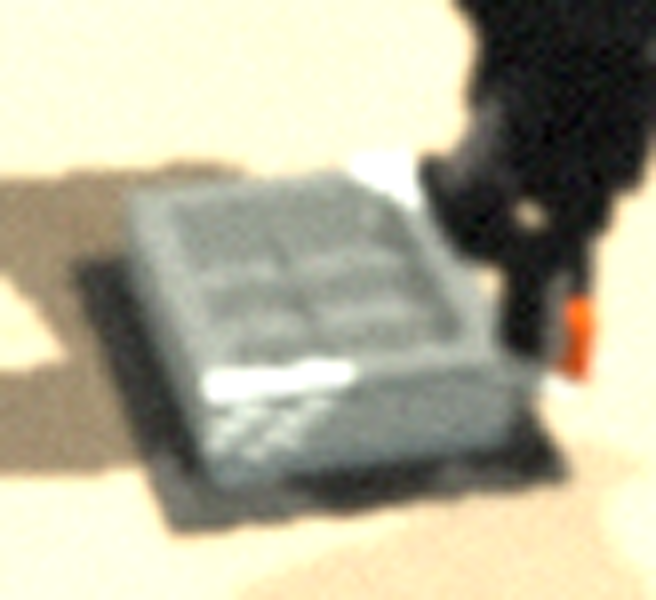

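Same shadows this time, so the fits are comparable: far corner unchanged (z .0276 vs .0274), tab corner up 5 mm. In the crop the far corner at (130,200) is still seated, so it's peeling properly. Continuing.

>>> {"op": "move_arm", "data": {"commands": [[0, 0.0004, 0.003, 0], [0, 0.0004, 0.003, 0], [0, 0.0004, 0.003, 0], [0, 0.0004, 0.003, 0], [0, 0.0004, 0.003, 0], [0, 0.0004, 0.003, 0], [0, 0, 0, 0]]}}

```text
clock: 10.97
tool_pos: [0.528, -0.3034, 0.1282]
eef_rot: [2.344, 2.091, 0.0]
ft_force: [0.8, 0.4, -0.2]
width: 0.115
grasp_force: 4.2
```

```bash
python3 s2.py; python3 -c "
from run import *
go([.538,-.219,.018,.75,.1])"
```

```text
t 10.9667 tcp [ 0.528  -0.3034  0.1282] yang -6.53 z [ 0. -0. -1.] F [ 0.8   0.39 -0.18] M [ 0.12  0.03 -0.07] w 9.8 g 4.24953393638134
orange u 340 343 v 249 258 341.64 253.52 33
-152.1 [ 0.5378 -0.2203  0.015 ] [42.5  6.9] tabc [ 0.5278 -0.2945  0.0462] far [ 0.5485 -0.1409  0.0275]
```

>>> {"op": "move_arm", "data": {"commands": [[0, 0.0005, 0.003, 0], [0, 0.0005, 0.003, 0], [0, 0.0005, 0.003, 0], [0, 0.0005, 0.003, 0], [0, 0.0005, 0.003, 0], [0, 0.0005, 0.003, 0], [0, 0.0005, 0.003, 0], [0, 0, 0, 0]]}}

```text
clock: 11.98
tool_pos: [0.528, -0.302, 0.1366]
eef_rot: [2.344, 2.091, 0.0]
ft_force: [-0.6, 1.4, -0.1]
width: 0.122
grasp_force: 4.0
```

```bash
python3 s2.py; python3 -c "
from run import *
go([.538,-.219,.022,.75,.17])"
```

```text
t 11.9833 tcp [ 0.528  -0.302   0.1366] yang -6.53 z [ 0. -0. -1.] F [-0.56  1.44 -0.08] M [0.08 0.15 0.01] w 10.3 g 4.003028869628906
orange u 340 343 v 246 255 341.42 250.72 36
-147.6 [ 0.5374 -0.221   0.0187] [42.6  9.5] tabc [ 0.5277 -0.2938  0.0533] far [ 0.548  -0.1411  0.0276]
```

Peeled: tab corner up about 19–20 mm, far corner still in its seat. Pausing here while I firm up the grip.

>>> {"op": "move_arm", "data": {"commands": [[0, 0, 0.002, 0], [0, 0, 0, 0], [0, 0, 0, 0], [0, 0, 0, 0], [0, 0, 0, 0], [0, 0, 0, 0], [0, 0, 0, 0], [0, 0, 0, 0], [0, 0, 0, 0], [0, 0, 0, 0]], "gripper": -1, "grip_force": 60}}

```text
clock: 13.17
tool_pos: [0.5279, -0.302, 0.1371]
eef_rot: [-2.344, -2.091, 0.0]
ft_force: [-0.3, 0.5, -1.3]
width: 0.097
grasp_force: 60.6
```

```bash
python3 s2.py; python3 -c "
from run import *
go([.538,-.220,.02,.75,.17])"
```

```text
t 13.1667 tcp [ 0.5279 -0.302   0.1371] yang -6.53 z [-0.  0. -1.] F [-0.31  0.53 -1.27] M [-0.    0.13 -0.03] w 8.3 g 60.6151020526886
orange u 340 343 v 246 255 341.46 250.62 37
-149.0 [ 0.5373 -0.2211  0.0192] [42.6  9.5] tabc [ 0.5277 -0.2939  0.0538] far [ 0.5479 -0.1411  0.0281]
```

>>> {"op": "move_arm", "data": {"commands": [[0, 0, 0.007, 0], [0, 0, 0.01, 0], [0, 0, 0.01, 0], [0, 0, 0.01, 0], [0, 0, 0.012, 0], [0, 0, 0.015, 0], [0, 0, 0.02, 0], [0, 0, 0.03, 0], [0, 0, 0.04, 0], [0, 0, 0.05, 0]]}}

```text
clock: 14.35
tool_pos: [0.5276, -0.3017, 0.2195]
eef_rot: [-2.344, -2.091, 0.001]
ft_force: [-0.1, -1.0, -0.5]
width: 0.102
grasp_force: 60.6
```

>>> {"op": "move_arm", "data": {"commands": [[0, 0, 0.06, 0], [0, 0, 0.06, 0], [0, 0, 0.05, 0], [0, 0, 0.02, 0], [0, 0, 0, 0], [0, 0, 0, 0]]}}

```text
clock: 14.85
tool_pos: [0.5278, -0.3019, 0.2948]
eef_rot: [2.344, 2.091, 0.0]
ft_force: [-0.5, -0.1, -0.6]
width: 0.097
grasp_force: 60.7
```

```bash
python3 -c "
from run import *
from st import st
st()
t=cam('top');s=cam('scene')
cv2.imwrite('pics/l.png',cv2.convertScaleAbs(np.hstack([cv2.resize(t['f'][190:300,270:370],None,fx=4,fy=4),cv2.resize(s['f'][150:290,250:350],None,fx=4,fy=4)[:440]]),alpha=1.5)[:,:,::-1])
go([.537,-.22,.02+.16,.74,.12],k=1)
print(proj(t,[[.72,-.12,0],[.72,-.12,.05],[.70,-.1,0]]))"
```

```text
t 14.85 tcp [ 0.5278 -0.3019  0.2948] yang -6.53 z [ 0. -0. -1.] F [-0.51 -0.13 -0.56] M [0.04 0.08 0.02] w 8.3 g 60.66037058830261
-82.0 [ 0.5421 -0.2181  0.1747] [41.4  7. ] tabc [ 0.5307 -0.2921  0.2061] far [ 0.5543 -0.1389  0.187 ]
[[298.94493596 181.82269526]
 [299.79593505 178.72272905]
 [292.03794662 188.62495342]]
```

View pics/l.png

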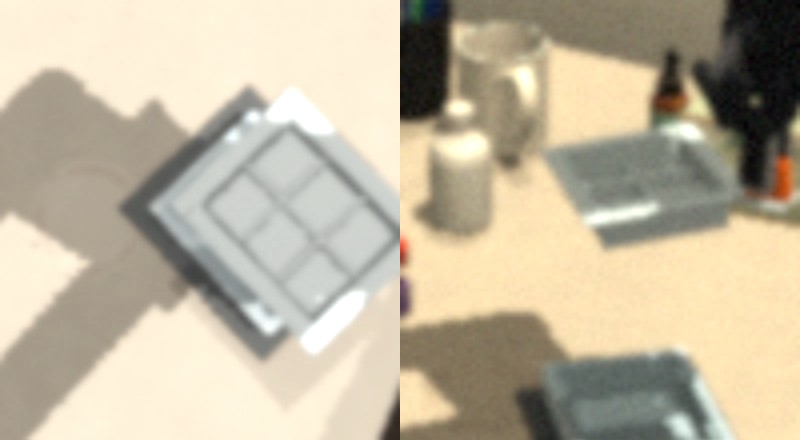

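The tray is free, tilted about 7°. In the top crop the stack stays put at (245,215), and in the scene crop the tray hangs at (650,185). To take out the tilt, I'll set it flat on the free bench spot near (.72,-.12) with a loose pinch, re-clamp it there and lift.

>>> {"op": "move_arm", "data": {"commands": [[0.03, 0.017, 0, 0], [0.056, 0.031, 0, 0], [0.062, 0.034, 0, 0], [0.062, 0.034, 0, 0], [0.062, 0.034, 0, 0], [0.062, 0.034, 0, 0], [0.056, 0.031, 0, 0], [0.04, 0.023, 0, 0], [0.02, 0.012, 0, 0], [0, 0, -0.03, 0]]}}

```text
clock: 15.98
tool_pos: [0.7104, -0.2006, 0.2839]
eef_rot: [2.341, 2.091, 0.003]
ft_force: [0.8, -0.4, -0.2]
width: 0.099
grasp_force: 60.7
```

>>> {"op": "move_arm", "data": {"commands": [[0, 0, -0.06, 0], [0, 0, -0.08, 0], [0, 0, -0.08, 0], [0, 0, -0.07, 0], [0, 0, -0.05, 0], [0, 0, -0.03, 0], [0, 0, 0, 0], [0, 0, 0, 0]]}}

```text
clock: 16.65
tool_pos: [0.7074, -0.2024, 0.1345]
eef_rot: [-2.344, -2.09, 0.001]
ft_force: [0.4, -0.4, -0.2]
width: 0.099
grasp_force: 60.6
```

```bash
python3 st.py
```

```text
t 16.65 tcp [ 0.7074 -0.2024  0.1345] yang -6.56 z [-0.001  0.    -1.   ] F [ 0.36 -0.4  -0.16] M [-0.03  0.03  0.  ] w 8.4 g 60.61763048171997
```

Loosen to 20 N, then lower to near contact.

>>> {"op": "move_arm", "data": {"commands": [[0, 0, -0.008, 0], [0, 0, -0.008, 0], [0, 0, -0.008, 0], [0, 0, -0.008, 0], [0, 0, -0.008, 0], [0, 0, 0, 0]], "gripper": -0.785, "grip_force": 20}}

```text
clock: 17.15
tool_pos: [0.7079, -0.2019, 0.1183]
eef_rot: [-2.344, -2.091, 0.0]
ft_force: [0.6, -0.1, 1.0]
width: 0.111
grasp_force: 29.1
```

```bash
python3 st.py
```

```text
t 17.15 tcp [ 0.7079 -0.2019  0.1183] yang -6.53 z [-0.  0. -1.] F [ 0.62 -0.13  0.96] M [ 0.19 -0.11 -0.06] w 9.4 g 29.076055884361267
```

Contact begins (Mx .19). Lighten the grip and press level.

>>> {"op": "move_arm", "data": {"commands": [[0, 0, 0, 0], [0, 0, 0, 0], [0, 0, 0, 0]], "gripper": -0.77}}

```text
clock: 17.4
tool_pos: [0.708, -0.202, 0.1188]
eef_rot: [2.344, 2.091, 0.0]
ft_force: [0.0, 0.4, 0.5]
width: 0.116
grasp_force: 6.3
```

>>> {"op": "move_arm", "data": {"commands": [[0, -0.0005, -0.004, 0], [0, -0.0005, -0.004, 0], [0, -0.0005, -0.004, 0], [0, -0.0005, -0.004, 0], [0, -0.0005, -0.004, 0], [0, -0.0005, -0.004, 0], [0, -0.0005, -0.004, 0], [0, -0.0005, -0.004, 0], [0, 0, -0.004, 0], [0, 0, 0, 0]]}}

```text
clock: 18.23
tool_pos: [0.7078, -0.2035, 0.1039]
eef_rot: [-2.344, -2.091, 0.0]
ft_force: [0.1, 0.7, -0.3]
width: 0.114
grasp_force: 6.3
```

```bash
python3 st.py
```

```text
t 18.2333 tcp [ 0.7078 -0.2035  0.1039] yang -6.53 z [-0.  0. -1.] F [ 0.08  0.73 -0.35] M [ 0.03 -0.02 -0.01] w 9.7 g 6.337630525231361
```

>>> {"op": "move_arm", "data": {"commands": [[0, 0, -0.003, 0], [0, 0, -0.003, 0], [0, 0, 0, 0]]}}

```text
clock: 18.48
tool_pos: [0.7081, -0.2038, 0.1022]
eef_rot: [2.344, 2.091, 0.0]
ft_force: [-0.8, -0.8, 5.1]
width: 0.119
grasp_force: 6.9
```

```bash
python3 st.py;python3 -c "
from run import *
p=go([.719,-.116,.001,.75,0.],k=1)
t=cam('top');s=cam('scene');u=proj(s,[p[:3]])[0].astype(int);print(u)
x,y=u[0]-45,u[1]-45
cv2.imwrite('pics/b.png',cv2.convertScaleAbs(cv2.resize(s['f'][y:y+75,x:x+100],None,fx=8,fy=8,interpolation=2),alpha=1.6)[:,:,::-1])"
```

```text
t 18.4833 tcp [ 0.7081 -0.2038  0.1022] yang -6.53 z [ 0.001 -0.    -1.   ] F [-0.78 -0.85  5.12] M [-0.21  0.13  0.01] w 10.1 g 6.907711252570152
-87.3 [ 0.7179 -0.1189 -0.0015] [43.4  0.7] tabc [ 0.7087 -0.1962  0.0214] far [ 0.7272 -0.0411  0.0196]
[306 221]
```

>>> {"op": "move_arm", "data": {"commands": [[0, 0, 0.002, 0], [0, 0, 0, 0], [0, 0, 0, 0]], "gripper": -0.73}}

```text
clock: 19.03
tool_pos: [0.7078, -0.2033, 0.1025]
eef_rot: [-2.344, -2.091, 0.0]
ft_force: [0.3, 0.4, 0.0]
width: 0.13
grasp_force: 0.0
```

>>> {"op": "move_arm", "data": {"commands": [[0, 0, 0, 0], [0, 0, 0, 0], [0, 0, 0, 0], [0, 0, 0, 0], [0, 0, 0, 0], [0, 0, 0, 0]], "gripper": -1, "grip_force": 80}}

```text
clock: 19.53
tool_pos: [0.7079, -0.2035, 0.1027]
eef_rot: [-2.344, -2.091, 0.0]
ft_force: [-0.5, 0.5, 0.3]
width: 0.095
grasp_force: 79.9
```

```bash
python3 st.py;python3 -c "
from run import *
p=go([.719,-.118,.001,.75,0.],k=2)"
```

```text
t 19.5333 tcp [ 0.7079 -0.2035  0.1027] yang -6.53 z [-0.  0. -1.] F [-0.49  0.53  0.35] M [ 0.15  0.04 -0.01] w 8.1 g 79.86828804016113
-87.4 [ 0.7179 -0.119  -0.0025] [43.3  1.8] tabc [ 0.7086 -0.1958  0.0219] far [ 0.7273 -0.0408  0.017 ]
```

>>> {"op": "move_arm", "data": {"commands": [[0, 0, 0.01, 0], [0, 0, 0.03, 0], [0, 0, 0.06, 0], [0, 0, 0.08, 0], [0, 0, 0.08, 0], [0, 0, 0.07, 0], [0, 0, 0.04, 0], [0, 0, 0.02, 0], [0, 0, 0.01, 0], [0, 0, 0, 0]]}}

```text
clock: 20.67
tool_pos: [0.708, -0.2036, 0.2633]
eef_rot: [2.344, 2.091, 0.0]
ft_force: [0.1, 0.5, -0.3]
width: 0.096
grasp_force: 79.5
```

>>> {"op": "move_arm", "data": {"commands": [[-0.01, 0.021, 0, 0], [-0.02, 0.042, 0, 0], [-0.03, 0.063, 0, 0], [-0.03, 0.063, 0, 0], [-0.03, 0.063, 0, 0], [-0.03, 0.063, 0, 0], [-0.03, 0.063, 0, 0], [-0.03, 0.063, 0, 0], [-0.03, 0.063, 0, 0], [-0.03, 0.063, 0, 0]]}}

```text
clock: 21.5
tool_pos: [0.598, 0.0248, 0.2612]
eef_rot: [-2.343, -2.09, 0.003]
ft_force: [-0.2, 0.4, -0.9]
width: 0.091
grasp_force: 79.6
```

>>> {"op": "move_arm", "data": {"commands": [[-0.03, 0.063, 0, 0], [-0.03, 0.063, 0, 0], [-0.03, 0.063, 0, 0], [-0.03, 0.063, 0, 0], [-0.03, 0.063, 0, 0], [-0.02, 0.034, 0, 0], [-0.006, 0.017, 0, 0], [0, 0, 0, 0], [0, 0, 0, 0]]}}

```text
clock: 22.25
tool_pos: [0.5293, 0.1695, 0.2621]
eef_rot: [-2.343, -2.092, 0.002]
ft_force: [0.3, -0.1, 0.0]
width: 0.093
grasp_force: 79.6
```

>>> {"op": "move_arm", "data": {"commands": [[0, 0, -0.02, 0], [0, 0, -0.03, 0], [0, 0, -0.03, 0], [0, 0, -0.03, 0], [0, 0, -0.02, 0], [0, 0, -0.012, 0], [0, 0, -0.008, 0], [0, 0, 0, 0], [0, 0, 0, 0]]}}

```text
clock: 23.0
tool_pos: [0.5298, 0.1695, 0.2029]
eef_rot: [2.345, 2.091, 0.0]
ft_force: [-0.2, -0.5, -0.1]
width: 0.099
grasp_force: 79.6
```

```bash
python3 -c "
from run import *
from st import st
o=st(); x=o['tool_pos']
go([x[0]+.0105,x[1]+.086,.1,.75,0.],k=2)
t=cam('top');s=cam('scene')
cv2.imwrite('pics/fin.png',cv2.convertScaleAbs(np.hstack([cv2.resize(t['f'][150:310,120:400],None,fx=1.8,fy=1.8),cv2.resize(s['f'][100:260,130:292],None,fx=1.8,fy=1.8)]),alpha=1.5)[:,:,::-1])"
```

```text
t 23.0 tcp [0.5298 0.1695 0.2029] yang -6.55 z [ 0.  0. -1.] F [-0.22 -0.45 -0.09] M [-0.08 -0.01  0.02] w 8.4 g 79.57308411598206
-56.8 [0.5246 0.2205 0.0994] [46.6  2.9] tabc [0.5198 0.1438 0.1253] far [0.5295 0.2995 0.1174]
```

View pics/fin.png

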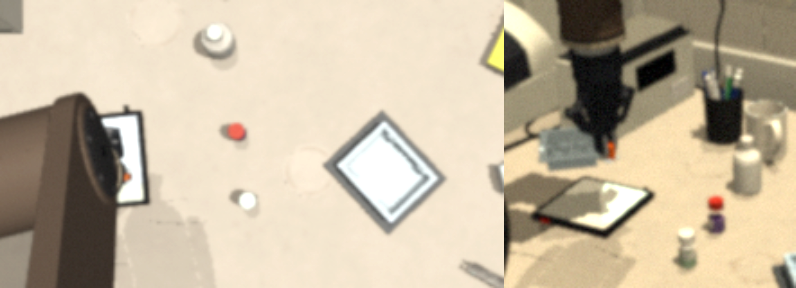

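The scene shows the tray held over the panel, level-looking, with the vials at (715,215) and (686,247), the bottle and the empty stack undisturbed. It's about 25 mm too far in +y, so I'll correct that, refining the panel centre first.

```bash
python3 -c "
from h import *
T=cam('top');f=cv2.imread('pics/top0.png').astype(int)[205:276,142:210].max(2)
for th in(70,90,110):
  m=((f<th)).astype(np.uint8);n,l,s,_=cv2.connectedComponentsWithStats(m);i=1+s[1:,4].argmax()
  q=cv2.boxPoints(cv2.minAreaRect(np.argwhere(l==i)[:,::-1].astype(np.float32)))+[142,205]
  Q=back(T,q,.012);print(Q.mean(0).round(4),np.linalg.norm(np.diff(Q,axis=0),axis=1).round(3))
m=(f>165).astype(np.uint8);n,l,s,c=cv2.connectedComponentsWithStats(m);
for i in range(1,n):
  if s[i,4]>800: print('white',back(T,[c[i]+[142,205]],.012),s[i])"
```

```text
[0.5561 0.2334 0.012 ] [0.148 0.157 0.146]
[0.5552 0.2333 0.012 ] [0.151 0.158 0.15 ]
[0.5564 0.2339 0.012 ] [0.154 0.161 0.152]
white [[0.55121602 0.23389298 0.012     ]] [   8   11   49   49 2013]
```

>>> {"op": "move_arm", "data": {"commands": [[0.01, -0.02, 0, 0], [0.01, -0.022, 0, 0], [0.007, -0.015, 0, 0], [0.002, -0.006, 0, 0], [0, 0, 0, 0], [0, 0, 0, 0], [0, 0, 0, 0]]}}

```text
clock: 24.03
tool_pos: [0.5411, 0.1444, 0.2027]
eef_rot: [-2.345, -2.091, 0.0]
ft_force: [0.0, 0.6, -0.8]
width: 0.099
grasp_force: 79.6
```

>>> {"op": "move_arm", "data": {"commands": [[0.001, 0.006, 0, 0], [0, 0, 0, 0], [0, 0, 0, 0], [0, 0, 0, 0], [0, 0, 0, 0], [0, 0, 0, 0]]}}

```text
clock: 24.53
tool_pos: [0.5415, 0.1469, 0.2027]
eef_rot: [2.344, 2.091, -0.0]
ft_force: [-0.4, -0.9, -1.1]
width: 0.096
grasp_force: 79.6
```

```bash
python3 -c "
from run import *
from st import st
o=st(); x=o['tool_pos']; c={'scene':prep(avg('scene',4))}
E=[('scene',2,3),('scene',1,2),('scene',3,0)]
tab=x-[0,0,.0657]
def P(t,yaw=.75,d=0,e=0):
    p=np.array([0,0,0,yaw,t]);p[:3]=tab+[d,e,0]-tw(p,np.array([-.0676,-.0563,.037]));return p
r=max((total(P(t,y,d,e),c,E),np.degrees(t).round(1),y,d,e) for t in np.radians(np.arange(-10,10.1,.5)) for y in(.73,.75,.77) for d in(-.003,0,.003) for e in(-.003,0,.003))
print(r,P(np.radians(r[1]),*r[2:])[:3])"
```

```text
t 24.5333 tcp [0.5415 0.1469 0.2027] yang -6.52 z [-0. -0. -1.] F [-0.38 -0.93 -1.1 ] M [-0.05 -0.01  0.01] w 8.2 g 79.5739996433258
(np.float32(24.007572), np.float64(9.0), 0.75, -0.003, -0.003) [0.54873638 0.22434968 0.08669358]
```

```bash
python3 -c "
from run import *
S=prep(avg('scene',4));c={'scene':S}
def P(tcp,t,yaw=.75):
    p=np.array([0,0,0,yaw,t]);p[:3]=np.array(tcp)-[0,0,.0657]-tw(p,np.array([-.0676,-.0563,.037]));return p
for d in(0,7): print(d,((proj(S,tw(P([.5298,.1695,.2029],np.radians(d)),np.r_[R0,[[.047,.037,0],[-.047,.037,0]]]))-[130,100])*1.8+[504,0]).round(0).tolist())
for d in range(-6,12,2):
    p=P([.5415,.1469,.2027],np.radians(d)); print(d,[round(float(total(p,c,[('scene',i,j)])),1) for i,j in((2,3),(1,2),(3,0),(0,1))])
u=proj(S,tw(P([.5415,.1469,.2027],0),R0)).round(1);print(u.tolist())
x0,y0=(u.min(0)-8).astype(int);x1,y1=(u.max(0)+14).astype(int)
g=S['g'][y0:y1,x0:x1];print(x0,y0)
for r in g[::1,::2].astype(int): print(' '.join('%3d'%v for v in r))"
```

```text
0 [[602.0, 155.0], [599.0, 124.0], [538.0, 129.0], [537.0, 161.0], [548.0, 145.0], [548.0, 171.0]]
7 [[603.0, 156.0], [600.0, 131.0], [541.0, 141.0], [539.0, 167.0], [552.0, 156.0], [551.0, 177.0]]
-6 [4.1, 1.1, 0.6, 3.2]
-4 [3.3, 3.3, 0.9, 3.9]
-2 [1.9, 7.7, 2.6, 4.6]
0 [4.6, 6.3, 3.2, 5.4]
2 [10.6, 0.1, 2.7, 6.4]
4 [13.8, 1.2, 1.3, 7.5]
6 [14.0, 4.2, 0.5, 8.8]
8 [13.5, 4.9, 2.4, 10.4]
10 [11.6, 4.7, 4.6, 12.2]
[[193.1, 186.3], [190.8, 169.0], [157.3, 172.1], [157.3, 189.9]]
149 161
 92  93  91  86  84  94  93  88  78  46  52  63  43  36  45  30  31  50  24   9   7  12   8  10   9   9  16  56  32
 93  91  88  94 101 113  93  87  77  47  45  47  27  34  36  21  26  49  26  10   6   8  12   7   9   9  18  55  28
 89  89  96 112 119 120  95  82  81  65  62  54  34  32  26  18  21  43  23   5   8  10   9  11  11  11  13  46  22
 92  98 111 124 126 122  93  75  75  76  78  76  62  39  20  13  17  34  26   8   9   9  10  14  15  12  15  29  18
 99 113 122 125 125 123  93  73  68  74  78  82  78  53  20  13  15  30  28   8   7  10  13   9  16   9  12  17  20
115 124 127 127 124 121  96  79
[... 3560 characters left out ...]
 147
117  88  79  78  77  87 117 123 125 135 141 141 126 119 124 136 140 144 145 144 142 145 145 146 145 146 148 148 148
 91  76  75  73  74  76  92  93  97 117 123 117  99  90  94 114 122 137 141 143 143 146 146 147 148 147 147 148 148
 75  75  73  73  74  74  77  77  79  90  91  79  86  92  87  93  94 114 122 131 138 142 146 148 146 147 148 149 149
 73  75  74  73  74  73  73  74  75  72  64  64  99 108 104 101  88  94  95 105 119 130 140 144 147 148 147 149 146
 74  74  73  74  73  73  74  73  73  65  59  83 112 115 114 112 106 102  93  88  90 104 120 132 143 144 144 147 147
 73  73  73  73  72  73  72  73  68  54  78 104 116 115 117 117 115 114 107  99  91  90  98 118 128 131 139 143 146
```

```bash
python3 -c "
from st import *
st(); print(env.job_done())"
```

```text
t 25.0333 tcp [0.5416 0.1468 0.2027] yang -6.53 z [ 0.  0. -1.] F [-0.4   0.34  0.96] M [ 0.01  0.   -0.04] w 8.3 g 79.5735239982605
the job is handed in; nothing more can be done
None
```

The job is handed in at 25 s: the tray was peeled from its tab corner, paused at about 2 cm and lifted clear, and is now held still over the panel, level to about 2° by my estimate and about 10 cm above the bench; a first try came up nearly level, so I put it back and peeled again, and I set it flat on the bench once to take out the tilt.

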